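Index the sprung shuttle onto its stop pin

ROBOT

A 6-joint arm with a two-finger parallel gripper is mounted at the origin on the work surface. World frame = base frame: x ahead of the robot, y to its left, z up, the work surface at z = 0. Lengths are in m, angles in rad, forces in N, time in s.
With the tool pointing down it reaches from about 0.3 to 0.825 m from the base axis. Payload 5.4 kg.
Tool frame: the origin (TCP) lies midway between the tips of the shut fingers; the grasp point (between the pads) lies 19 mm behind it; z points along the fingers, y is the direction in which the jaws open and shut (so a half turn about z gives the same grasp; the last joint's range is limited). The gripper opens to 92 mm and grips with 3 to 60 N. Pads are 20 mm wide; open, the fingers measure 128 mm over their backs; the gripper's body (75 mm by 189 mm) begins 69 mm behind the grasp point.
Start: joints at [-1.325, 0.158, 1.597, -0, 1.386, -0.21], TCP at [0.253, -0.516, 0.215] pointing down, gripper open.
Joint ranges: [-2.91, 2.91], [-0.94, 2.29], [0.18, 2.7], [-1.29, 4.43], [0.17, 2.64], [-3, 3]. Speed limits (rad/s): [2.57, 2.57, 3.14, 3.14, 3.14, 3.14].

INTERFACE

Orientations are given as a rotation vector (axis times angle).
In Python, from cell import arm gives the robot as it stands.
- The arm moves only by the shell command python3 -m inch 'ROWS' [FORCE]. ROWS is JSON, a list of rows, each a list of 7 numbers: the turn, a rotation vector about the tool's x, y, z in rad, then the shift along the tool's x, y, z in m, then the closure, from -1 (fully open) to 1 (shut). In form: [[rx, ry, rz, x, y, z, grip], ...]. A call has 1 to 12 rows; each row shifts and turns the commanded pose from where the row before left it, along the tool's axes as they then stand; what a row does not reach is not made up. A row lasts 1/12 s, in which the tool goes at most 41.7 mm and 7.16 degrees, less where a joint would pass 70% of its speed; a pose out of reach is approached as far as the arm can. A call with a gripper value outside its range is refused whole. The fingers move at their own pace and stop on an object; FORCE is the grip in N (left out, the last holds). Time passes only in rows, so rows that do not move let the fingers close. It gives the time, the measured TCP pose, the force and the opening at its end, in the units of the state.
- arm.read_state(): the state, without advancing time (a new reading comes with each control period).
- arm.get_image(name): name is "side" or "top"; returns (picture, depth): 400x640x3 uint8, red, green, blue; 400x640 float32, m along the optical axis (not along the pixel's ray), 0 where there is no reading.
- arm.get_calibration(name): a dict with "fx", "fy", "cx", "cy" (pixels), "world_to_cam" (4x4, takes a point from world to camera coordinates). Camera axes: x right, y down, z forward; pixel columns grow to the right and rows downward; lengths in m; the calibration is good to about 2 mm. A picture is of the moment at which its call begins. get_calibration takes no time and is no camera call.
- arm.close_job(): hands the job in, once; it reports no verdict.
The state is a dict: "time": time; "q": joint angles; "joint_vel": joint speeds; "joint_efforts": joint torques, N m; "eef_pos": TCP position; "ee_rot": TCP orientation; "contact_force": force on the tool from outside, world axes, zero at the start; "wrist_torque": the same for the moment, N m; "grip_width": finger opening in m.
Only numpy, scipy, OpenCV 4.12 (cv2) and the standard library are available. Lean on these libraries where they do the work, as an engineer would, in place of code of your own. Each camera call takes 0.05 s, during which the arm holds its last target. There are 200 camera calls.

TASK

Bring the loaded shuttle to its work position: with the fingers on its black palm pad, push the sprung carriage in until its side roller has run over the stop pin and the pin has popped up again behind the roller. Then ease the carriage back gently, never letting it fly, until the roller rests on the pin and the carriage stays latched there at mid stroke, and take the hand clear. Only push: do not touch or lift the pillow block, which must stay seated in its nest, and leave the tools and parts around the unit where they lie.

Things in the scene. Friction and masses are not known exactly. Their poses are not given: they have to be found in the camera images.
- push_pad (a point): centre of the front face of the black palm pad (upright, 86 wide, 50 high, 61 mm above the table) at the robot's end of the carriage; top of its plate and of all else on the unit at most 90 mm high. Moves with the carriage. x axis: level, into the pad, the way the carriage is pushed; y along the pad; z up. In front of the pad 80 mm are free above the 10 mm base plate
- carriage (a joint): travel of the sprung carriage, m: 0 = home (the start), grows as it is pushed in, 0.070 = hard end. The spring returns it, 5.5 N at home to 13 N at the end; the pin's ramp adds up to 5 N. Carriage and part weigh 0.7 kg and fly back if let go (it must not come back faster than about 0.3 m/s). Not pushed past the pin it goes back home; pushed past, the pin latches it somewhere between 0.032 and 0.048, as the stop is set
- roller (a point): centre of the steel follower roller on the left side of the carriage (+y of the pad), 12 mm in diameter, 14 mm long, axis level and across the travel, 36 mm above the table; moves with the carriage; x axis along the push
- stop: adjustable stop: dark steel block 50 x 48 x 16 mm bolted on the base plate left of the carriage, with the stop pin in its middle and a small sensor on a bracket; still during the job, set elsewhere along the travel each time. Origin: underside, below the near edge of the pin's flat top, 6 mm before pin_face; x axis along the push, z up
- pin_face (a point): on the stop pin's latching face, the upright flat far (+x) face, 14 mm wide, at the roller's height. Latched, the roller's near side lies on it: roller centre 6 mm beyond this point along the push. The pin is steel, its top 41 mm above the table when up: a flat 6 mm long, then a 45 degree ramp towards the robot
- stop_pin (a joint): how far the sprung stop pin is pressed down, in m: 0 = up (as it starts), about 0.011 while the roller is on top of it, 0.013 = lowest. It springs up by itself once the roller has passed (2 to 4 N)
- part_base (a point): the pillow block, a loose aluminium bearing block of about 0.25 kg, standing on the carriage: foot 34 x 70 x 10 mm, bearing ring 40 mm across, 46 mm high in all; this point is the centre of its underside
- nest (a point): centre of the nest floor on top of the carriage, 42 mm above the table, framed by strips 6 mm high, 1.5 mm clear of the pillow block's foot all round; moves with the carriage
- bush: bystander: flanged brass bush, 26 mm across (33 mm over the flange), 24 mm high, standing on the base plate right of the carriage; origin at the centre of its underside
- offcut: bystander: 20 x 20 x 90 mm aluminium extrusion lying on the base plate right of the air cylinder; origin at the centre of its underside
- wrench: bystander: steel wrench 200 mm long lying on the table right of the unit; origin near its middle
- pliers: bystander: long-nose pliers about 180 mm long with green handles, lying left of the unit; origin near the pivot
- spare_cylinder: bystander: spare air cylinder, 22 mm across, about 130 mm long, lying left of the unit; origin near its middle, underneath
- angle_plate: bystander: drilled aluminium plate 90 x 60 x 8 mm lying right of the unit; origin at the centre of its underside
- driver: bystander: screwdriver 170 mm long lying left of the unit; origin near its middle
There are look-alikes about, which are no part of the job. Leave any blue or green look-alike of the part that bears part_base alone.

How it is judged:
By the outcome, as a careful person would: the job done as asked, in the order asked, and still so for the second after the job is handed in, with the robot touching nothing.
It also fails if it takes over 35 s, if anything falls off the work surface, if the arm or the gripper's body presses on something with over 40 N, if the wrist force passes 120 N, or if a joint passes its speed limit or range.

## Working session

There is one attempt and no reset: what is moved stays moved. The work goes in short steps, Python scripts to look and compute and a shell command to move; the robot and the scene stay as the last step left them, time stands still between calls to the robot, and variables do not carry over. Pictures are saved under pics/ and viewed, about 8 in all and at most 12, crops included, and the job is handed in when it is done.

```bash
ls; mkdir -p pics; python3 - <<'E'
from cell import arm
import cv2,numpy as np
s=arm.read_state();print({k:np.round(v,3) for k,v in s.items()})
for n in("top","side"):
    p,d=arm.get_image(n);cv2.imwrite(f"pics/{n}0.png",p[:,:,::-1]);np.save(f"pics/{n}0.npy",d)
    c=arm.get_calibration(n);print(n,c["fx"],c["fy"],c["cx"],c["cy"],np.round(c["world_to_cam"],3).tolist())
E
```

```text
pics
{'time': np.float64(0.0), 'q': array([-1.325,  0.159,  1.598,  0.   ,  1.386, -0.21 ]), 'joint_vel': array([ 0.   , -0.001,  0.001,  0.   , -0.001, -0.001]), 'joint_efforts': array([ 2.0000e-03, -3.8556e+01, -3.2211e+01,  7.0000e-02,  3.8000e-02,
       -0.0000e+00]), 'eef_pos': array([ 0.253, -0.516,  0.214]), 'ee_rot': array([-3.059, -0.709,  0.   ]), 'contact_force': array([0.076, 0.177, 0.127]), 'wrist_torque': array([ 0.025,  0.009, -0.052]), 'grip_width': np.float64(0.092)}
top 391.0113295098147 391.0113295098147 314.47665388609823 198.98641104801726 [[-0.026, -1.0, 0.012, 0.089], [-0.992, 0.024, -0.126, 0.536], [0.125, -0.015, -0.992, 1.045], [0.0, 0.0, 0.0, 1.0]]
side 426.92479896147125 426.92479896147125 323.48394423043175 197.09562457255444 [[0.987, -0.162, -0.007, -0.521], [-0.132, -0.776, -0.616, 0.187], [0.094, 0.609, -0.787, 0.871], [0.0, 0.0, 0.0, 1.0]]
```

View pics/top0.png

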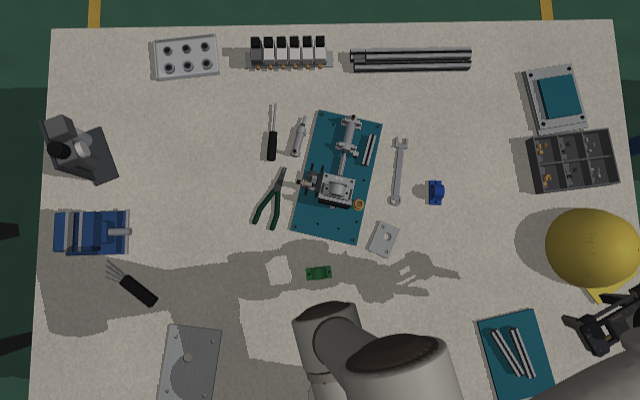

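View pics/side0.png

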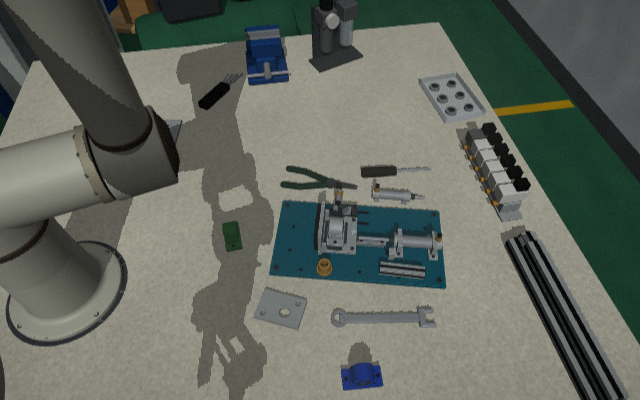

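The top picture shows the unit (teal plate) at about px 290-382, 110-244, with the pad edge near (335,205). The blue (436,192) and green (318,272) look-alike blocks stand off the unit. The grey block on the carriage at (338,187) is the real part.

```bash
cat > h.py <<'E'
from cell import arm
import cv2,numpy as np
def ray(n,u,v,z):
    c=arm.get_calibration(n);T=np.array(c["world_to_cam"]);R,t=T[:3,:3],T[:3,3]
    o=-R.T@t;d=R.T@np.array([(u-c["cx"])/c["fx"],(v-c["cy"])/c["fy"],1]);return o+d*(z-o[2])/d[2]
def proj(n,p):
    c=arm.get_calibration(n);T=np.array(c["world_to_cam"]);q=T[:3,:3]@np.array(p)+T[:3,3]
    return np.array([c["fx"]*q[0]/q[2]+c["cx"],c["fy"]*q[1]/q[2]+c["cy"]])
def dpt(n,u,v,d):
    c=arm.get_calibration(n);T=np.array(c["world_to_cam"]);z=d[v,u]
    return T[:3,:3].T@(np.array([(u-c["cx"])/c["fx"]*z,(v-c["cy"])/c["fy"]*z,z])-T[:3,3])
E
python3 - <<'E'
from h import *
for n,(x0,y0,x1,y1) in dict(top=(280,100,390,250),side=(265,170,450,290)).items():
    im=cv2.imread(f"pics/{n}0.png");hsv=cv2.cvtColor(im,cv2.COLOR_BGR2HSV)
    m=np.zeros(im.shape[:2],np.uint8);m[y0:y1,x0:x1]=cv2.inRange(hsv,(85,90,40),(105,255,255))[y0:y1,x0:x1]
    m=cv2.morphologyEx(m,cv2.MORPH_OPEN,np.ones((3,3)))
    v,u=np.nonzero(m);P=np.array([ray(n,a,b,.01)[:2] for a,b in zip(u,v)],np.float32)
    r=cv2.minAreaRect(P);print(n,len(P),r,np.round(cv2.boxPoints(r),3).tolist())
a=cv2.resize(cv2.imread("pics/top0.png")[145:220,295:375],None,fx=5,fy=5,interpolation=cv2.INTER_CUBIC)
b=cv2.resize(cv2.imread("pics/side0.png")[175:280,305:385],None,fx=5,fy=5,interpolation=cv2.INTER_CUBIC)
o=np.zeros((525,800,3),np.uint8);o[:375,:400]=a;o[:525,400:]=b;cv2.imwrite("pics/crop1.png",o)
E
```

```text
Traceback (most recent call last):
  File "h.py", line 4, in ray
    c=arm.get_calibration(n);T=np.array(c["world_to_cam"]);R,t=T[:3,:3],T[:3,3]
ValueError: time passes only in moves, steps and waits
```

```bash
sed -i 's/^import cv2.*/&\nC={n:arm.get_calibration(n) for n in("top","side")}/; s/c=arm.get_calibration(n)/c=C[n]/' h.py
python3 - <<'E'
from h import *
for n,(x0,y0,x1,y1) in dict(top=(280,100,390,250),side=(265,170,450,290)).items():
    im=cv2.imread(f"pics/{n}0.png");hsv=cv2.cvtColor(im,cv2.COLOR_BGR2HSV)
    m=np.zeros(im.shape[:2],np.uint8);m[y0:y1,x0:x1]=cv2.inRange(hsv,(85,90,40),(105,255,255))[y0:y1,x0:x1]
    m=cv2.morphologyEx(m,cv2.MORPH_OPEN,np.ones((3,3)))
    v,u=np.nonzero(m);P=np.array([ray(n,a,b,.01)[:2] for a,b in zip(u,v)],np.float32)
    r=cv2.minAreaRect(P);print(n,len(P),r,np.round(cv2.boxPoints(r),3).tolist())
a=cv2.resize(cv2.imread("pics/top0.png")[145:220,295:375],None,fx=5,fy=5,interpolation=cv2.INTER_CUBIC)
b=cv2.resize(cv2.imread("pics/side0.png")[175:280,305:385],None,fx=5,fy=5,interpolation=cv2.INTER_CUBIC)
o=np.zeros((525,800,3),np.uint8);o[:375,:400]=a;o[:525,400:]=b;cv2.imwrite("pics/crop1.png",o)
E
```

```text
top 5623 ((0.6058177947998047, 0.010586142539978027), (0.18873542547225952, 0.3569749593734741), 75.50697326660156) [[0.4090000092983246, -0.035999998450279236], [0.7549999952316284, -0.125], [0.8019999861717224, 0.05700000002980232], [0.4569999873638153, 0.1469999998807907]]
side 8211 ((0.6050479412078857, 0.007371440529823303), (0.19190114736557007, 0.35928523540496826), 75.50147247314453) [[0.40700000524520874, -0.04100000113248825], [0.7549999952316284, -0.12999999523162842], [0.8029999732971191, 0.054999999701976776], [0.45500001311302185, 0.14499999582767487]]
```

View pics/crop1.png

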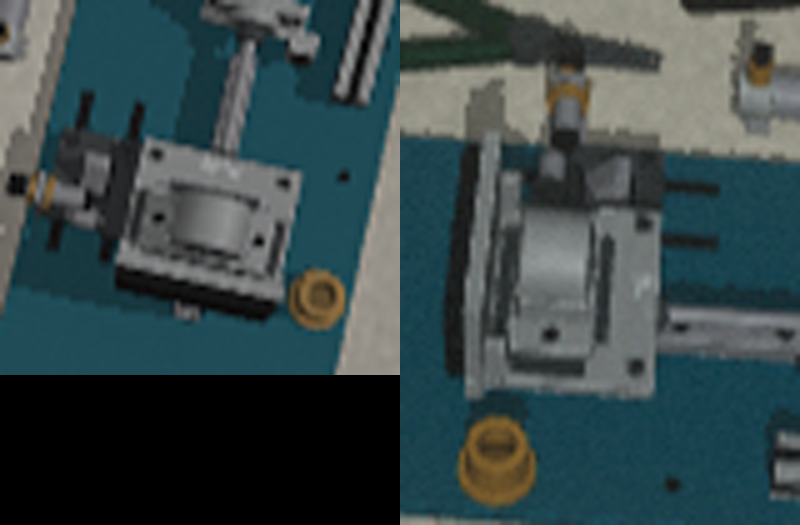

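Both views agree: plate yaw is −14.5°. The crop shows the black pad band at crop (118–283, 265–320) in top and the left edge (470,145)–(448,375) in side. The grey pillow block is in the nest. The stop, with its bright pin, is left of the carriage at crop (95,165) in top and (605,175) in side. Next I measure the pad from depth in the unit frame.

```bash
python3 - <<'E'
from h import *
a=np.radians(-14.5);X=np.array([np.cos(a),np.sin(a)]);Y=np.array([-X[1],X[0]])
for n,(x0,y0,x1,y1) in dict(top=(312,190,358,215),side=(388-80,195,336,258)).items():
    im=cv2.imread(f"pics/{n}0.png");d=np.load(f"pics/{n}0.npy")
    P=[];
    for v in range(y0,y1):
        for u in range(x0,x1):
            if d[v,u]>0 and im[v,u].max()<45:
                p=dpt(n,u,v,d)
                if .03<p[2]<.1:P.append([X@p[:2],Y@p[:2],p[2]])
    P=np.array(P);print(n,len(P))
    for q in(2,10,25,50,75,90,98):print(q,np.round(np.percentile(P,q,0),4))
    for lo in np.arange(.035,.095,.01):
        k=P[(P[:,2]>lo)&(P[:,2]<lo+.01)]
        if len(k):print(round(lo,3),len(k),np.round(np.percentile(k[:,0],[5,50,95]),4),np.round(np.percentile(k[:,1],[2,98]),4))
E
```

```text
top 160
2 [0.4943 0.1159 0.0378]
10 [0.4945 0.1238 0.0457]
25 [0.4947 0.1369 0.0578]
50 [0.4958 0.1593 0.0801]
75 [0.499  0.1819 0.0852]
90 [0.5227 0.1958 0.0865]
98 [0.5274 0.2086 0.0881]
0.035 15 [0.4948 0.5229 0.5272] [0.1263 0.2121]
0.045 20 [0.4943 0.4947 0.5358] [0.1192 0.2005]
0.055 23 [0.4943 0.4949 0.5228] [0.1156 0.1983]
0.065 14 [0.4944 0.4946 0.5042] [0.122  0.1939]
0.075 44 [0.4943 0.4956 0.5004] [0.1186 0.1955]
0.085 43 [0.4952 0.4974 0.4997] [0.1155 0.1966]
side 204
2 [0.4933 0.11   0.0411]
10 [0.4943 0.1116 0.0436]
25 [0.4956 0.1172 0.059 ]
50 [0.4981 0.1429 0.0847]
75 [0.5    0.1787 0.0861]
90 [0.5251 0.2012 0.0872]
98 [0.5307 0.2113 0.0884]
0.035 25 [0.4965 0.5242 0.5301] [0.1113 0.2136]
0.045 22 [0.4944 0.5139 0.5358] [0.1103 0.2058]
0.055 11 [0.4943 0.4985 0.529 ] [0.1096 0.2199]
0.065 11 [0.4946 0.4969 0.5006] [0.1101 0.1128]
0.075 39 [0.4931 0.497  0.5003] [0.1104 0.1917]
0.085 96 [0.4939 0.497  0.5   ] [0.1125 0.1934]
```

Pad front face is at u=0.4945, v=0.155 in the unit frame, which is world (0.518, 0.026). Next: turn so tool x lies along the push, shut the fingers, and move in front of the pad.

```bash
python3 -m inch '[[0,0,0.118,0,0,0,1],[0,0,0.118,0,0,0,1],[0,0,0.118,0,0,0,1],[0,0,0.118,0,0,0,1],[0,0,0.118,0,0,0,1],[0,0,0.118,0,0,0,1],[0,0,0,0,-0.035,0,1],[0,0,0,0,-0.035,0,1],[0,0,0,0,-0.035,0,1],[0,0,0,0,-0.035,0,1],[0,0,0,0,-0.035,0,1],[0,0,0,0,-0.035,0,1]]' 20
python3 -m inch '[[0,0,0,0.006,-0.034,0,1],[0,0,0,0.006,-0.034,0,1],[0,0,0,0.006,-0.034,0,1],[0,0,0,0.006,-0.034,0,1],[0,0,0,0.006,-0.034,0,1],[0,0,0,0.006,-0.034,0,1],[0,0,0,0.006,-0.034,0,1],[0,0,0,0.006,-0.034,0,1],[0,0,0,0.006,-0.034,0,1],[0,0,0,0.006,-0.034,0,1],[0,0,0,0.006,-0.034,0,1],[0,0,0,0,0,0,1]]'
cat > st.py <<'E'
from h import *
from scipy.spatial.transform import Rotation as R
a=np.radians(-14.5);X=np.array([np.cos(a),np.sin(a)]);Y=np.array([-X[1],X[0]])
s=arm.read_state();p=np.array(s["eef_pos"]);M=R.from_rotvec(s["ee_rot"]).as_matrix();f=np.array(s["contact_force"])
print("t",s["time"],"u,v,z",(X@p[:2]).round(4),(Y@p[:2]).round(4),p[2].round(4),"F",(X@f[:2]).round(2),(Y@f[:2]).round(2),f[2].round(2),"toolx deg",np.degrees(np.arctan2(M[1,0],M[0,0])).round(2),"z",M[:,2].round(3),"w",s["grip_width"])
E
python3 st.py
```

```text
time: 1.1
eef_pos: [0.3054, -0.311, 0.2141]
ee_rot: [-3.116, 0.396, 0.001]
contact_force: [1.2, 0.2, -0.1]
grip_width: 0.0142
time: 2.1
eef_pos: [0.4636, 0.0375, 0.2142]
ee_rot: [-3.115, 0.386, 0.001]
contact_force: [1.1, 0.3, -1.1]
grip_width: 0.0001
t 2.1 u,v,z 0.4394 0.1524 0.2142 F 1.01 0.53 -1.08 toolx deg -14.13 z [-0.     0.002 -1.   ] w 0.00013029149399051222
```

```bash
python3 -m inch '[[0,0,0,0,0,0.024,1],[0,0,0,0,0,0.024,1],[0,0,0,0,0,0.024,1],[0,0,0,0,0,0.024,1],[0,0,0,0,0,0.024,1],[0,0,0,0,0,0.024,1],[0,0,0,0,0,0.015,1],[0,0,0,0,0,0.008,1],[0,0,0,0,0,0,1],[0,0,0,0,0,0,1]]'
python3 st.py
python3 -m inch '[[0,0,0,0.01,0,0,1],[0,0,0,0.01,0,0,1],[0,0,0,0.008,0,0,1],[0,0,0,0.006,0,0,1],[0,0,0,0.004,0,0,1],[0,0,0,0.003,0,0,1],[0,0,0,0.003,0,0,1],[0,0,0,0,0,0,1],[0,0,0,0,0,0,1]]'
python3 st.py
```

```text
time: 2.93
eef_pos: [0.4628, 0.0325, 0.0479]
ee_rot: [3.117, -0.395, -0.0]
contact_force: [-0.2, -0.6, 0.1]
grip_width: 0.0007
t 2.9333 u,v,z 0.4399 0.1474 0.0479 F -0.02 -0.65 0.1 toolx deg -14.46 z [-0. -0. -1.] w 0.0007212874836895382
time: 3.68
eef_pos: [0.5041, 0.0221, 0.0473]
ee_rot: [-3.116, 0.395, 0.004]
contact_force: [-4.5, 0.4, 4.0]
grip_width: 0.0006
t 3.6833 u,v,z 0.4825 0.1477 0.0473 F -4.45 -0.78 3.99 toolx deg -14.44 z [-0.003  0.001 -1.   ] w 0.0005868693354823926
```

Contact at u≈0.4825. Next, push in about 58 mm.

```bash
python3 -m inch '[[0,0,0,0.005,0,0,1],[0,0,0,0.005,0,0,1],[0,0,0,0.005,0,0,1],[0,0,0,0.005,0,0,1],[0,0,0,0.005,0,0,1],[0,0,0,0.005,0,0,1],[0,0,0,0.005,0,0,1],[0,0,0,0.005,0,0,1]]'
python3 st.py
python3 -m inch '[[0,0,0,0.005,0,0,1],[0,0,0,0.005,0,0,1],[0,0,0,0.004,0,0,1],[0,0,0,0.003,0,0,1],[0,0,0,0,0,0,1],[0,0,0,0,0,0,1]]'
python3 st.py
python3 - <<'E'
from h import *
for n,(x0,y0,w,h) in dict(top=(290,130,80,90),side=(305,165,80,105)).items():
    p,d=arm.get_image(n);np.save(f"pics/{n}1.npy",d);cv2.imwrite(f"pics/{n}1.png",p[:,:,::-1])
    c=cv2.resize(p[y0:y0+h,x0:x0+w,::-1],None,fx=5,fy=5,interpolation=cv2.INTER_CUBIC)
    if n=="top":o=np.zeros((525,800,3),np.uint8);o[:h*5,:400]=c
    else:o[:h*5,400:]=c
cv2.imwrite("pics/crop2.png",o)
E
```

```text
time: 4.35
eef_pos: [0.5414, 0.0126, 0.0469]
ee_rot: [-3.116, 0.394, 0.01]
contact_force: [-7.8, 1.3, 5.8]
grip_width: 0.0009
t 4.35 u,v,z 0.521 0.1477 0.0469 F -7.85 -0.64 5.82 toolx deg -14.42 z [-0.006  0.001 -1.   ] w 0.0008613581522182679
time: 4.85
eef_pos: [0.5575, 0.0084, 0.0469]
ee_rot: [-3.116, 0.394, 0.011]
contact_force: [-10.8, 1.9, 8.5]
grip_width: 0.0006
t 4.85 u,v,z 0.5376 0.1477 0.0469 F -10.98 -0.83 8.45 toolx deg -14.42 z [-0.007  0.001 -1.   ] w 0.0005687380162697262
```

View pics/crop2.png

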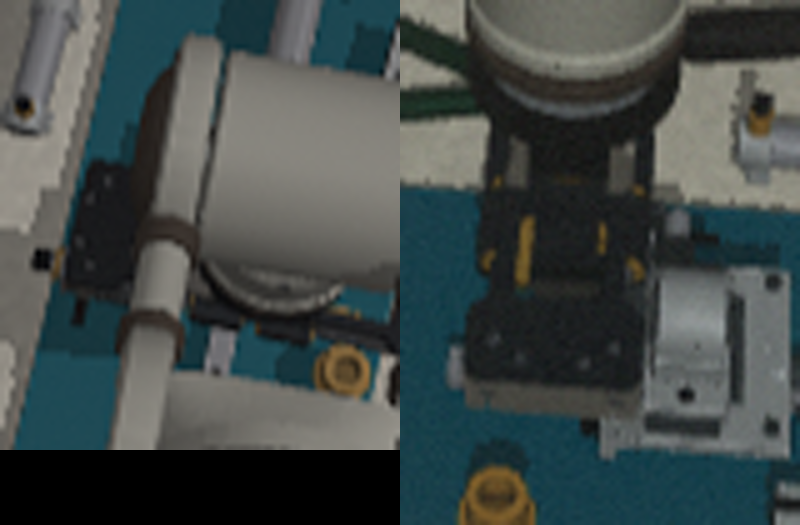

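The part is still seated at side crop (690,330). Force 11 N at about 55 mm matches the bare spring, so the roller is past the pin. I add 3 mm for margin, then ease back at 2 mm/row.

```bash
python3 -m inch '[[0,0,0,0.003,0,0,1],[0,0,0,0,0,0,1],[0,0,0,0,0,0,1],[0,0,0,-0.002,0,0,1],[0,0,0,-0.002,0,0,1],[0,0,0,-0.002,0,0,1],[0,0,0,-0.002,0,0,1],[0,0,0,-0.002,0,0,1],[0,0,0,0,0,0,1]]'; python3 st.py
for i in 1; do :; done
python3 -m inch '[[0,0,0,-0.002,0,0,1],[0,0,0,-0.002,0,0,1],[0,0,0,0,0,0,1]]'; python3 st.py
```

```text
time: 5.7
eef_pos: [0.5502, 0.0103, 0.0468]
ee_rot: [-3.116, 0.394, 0.012]
contact_force: [-10.9, 2.4, 6.9]
grip_width: 0.0005
t 5.7 u,v,z 0.5301 0.1477 0.0468 F -11.21 -0.38 6.94 toolx deg -14.41 z [-0.008  0.001 -1.   ] w 0.0005496005738400476
time: 5.95
eef_pos: [0.5464, 0.0113, 0.0468]
ee_rot: [-3.116, 0.394, 0.012]
contact_force: [-10.9, 2.2, 6.7]
grip_width: 0.0004
t 5.95 u,v,z 0.5261 0.1478 0.0468 F -11.09 -0.58 6.71 toolx deg -14.42 z [-0.007  0.001 -1.   ] w 0.00041232118210372457
```

```bash
python3 -m inch '[[0,0,0,-0.002,0,0,1],[0,0,0,-0.002,0,0,1],[0,0,0,0,0,0,1]]'; python3 st.py
python3 -m inch '[[0,0,0,-0.002,0,0,1],[0,0,0,0,0,0,1]]'; python3 st.py
python3 -m inch '[[0,0,0,-0.002,0,0,1],[0,0,0,0,0,0,1]]'; python3 st.py
```

```text
time: 6.2
eef_pos: [0.5431, 0.0122, 0.0468]
ee_rot: [-3.116, 0.394, 0.009]
contact_force: [-7.8, 1.2, 4.9]
grip_width: 0.0005
t 6.2 u,v,z 0.5227 0.1478 0.0468 F -7.87 -0.85 4.86 toolx deg -14.42 z [-0.006  0.001 -1.   ] w 0.000519073827807447
time: 6.37
eef_pos: [0.5429, 0.0122, 0.047]
ee_rot: [-3.116, 0.395, 0.003]
contact_force: [-2.9, 1.1, -0.3]
grip_width: 0.0005
t 6.3667 u,v,z 0.5226 0.1478 0.047 F -3.12 0.38 -0.26 toolx deg -14.44 z [-0.002  0.    -1.   ] w 0.0004963826736839574
time: 6.53
eef_pos: [0.5424, 0.0122, 0.0477]
ee_rot: [3.117, -0.395, 0.002]
contact_force: [0.2, 0.6, -0.1]
grip_width: 0.0007
t 6.5333 u,v,z 0.5221 0.1476 0.0477 F 0.01 0.59 -0.08 toolx deg -14.45 z [ 0.001 -0.    -1.   ] w 0.0007347854415072804
```

Force fell to zero at u≈0.5225 (about 40 mm) while the carriage held: latched. Back off gently, lift, and move clear.

```bash
python3 -m inch '[[0,0,0,-0.002,0,0,1],[0,0,0,-0.004,0,0,1],[0,0,0,-0.01,0,0,1],[0,0,0,-0.015,0,0,1],[0,0,0,-0.015,0,0,1],[0,0,0,-0.015,0,0,1],[0,0,0,0,0,-0.03,1],[0,0,0,0,0,-0.035,1],[0,0,0,0,0,-0.035,1],[0,0,0,0,0,-0.035,1],[0,0,0,0,0,-0.035,1],[0,0,0,0,0,0,1]]'
python3 -m inch '[[0,0,0,-0.005,0.035,0,1],[0,0,0,-0.005,0.035,0,1],[0,0,0,-0.005,0.035,0,1],[0,0,0,-0.005,0.035,0,1],[0,0,0,-0.005,0.035,0,1],[0,0,0,-0.005,0.035,0,1],[0,0,0,-0.005,0.035,0,1],[0,0,0,-0.005,0.035,0,1],[0,0,0,-0.005,0.035,0,1],[0,0,0,-0.005,0.035,0,1],[0,0,0,0,0.03,0,1],[0,0,0,0,0,0,1]]'
python3 - <<'E'
from h import *
a=np.radians(-14.5);X=np.array([np.cos(a),np.sin(a)])
for n,(x0,y0,w,h) in dict(top=(285,120,100,110),side=(285,165,100,105)).items():
    p,d=arm.get_image(n);im=p[:,:,::-1];cv2.imwrite(f"pics/{n}2.png",im)
    c=cv2.resize(p[y0:y0+h,x0:x0+w,::-1],None,fx=4,fy=4,interpolation=cv2.INTER_CUBIC)
    if n=="top":o=np.zeros((440,800,3),np.uint8);o[:h*4,:400]=c
    else:o[:h*4,400:]=c
    us=[]
    for v in range(*((165,215) if n=="top" else (195,258))):
        for u in range(*((308,362) if n=="top" else (300,360))):
            if d[v,u]>0 and im[v,u].max()<45:
                q=dpt(n,u,v,d)
                if .07<q[2]<.09:us.append(X@q[:2])
    print(n,len(us),np.percentile(us,[2,5,25,50]).round(4))
cv2.imwrite("pics/crop3.png",o)
E
```

```text
time: 7.53
eef_pos: [0.4873, 0.0268, 0.2258]
ee_rot: [3.116, -0.395, 0.023]
contact_force: [1.0, -0.2, 0.3]
grip_width: 0.0004
time: 8.53
eef_pos: [0.338, -0.3321, 0.2173]
ee_rot: [3.113, -0.403, -0.0]
contact_force: [0.3, 1.2, 0.0]
grip_width: 0.0012
top 103 [0.5343 0.5346 0.5351 0.5365]
side 147 [0.5335 0.5338 0.5353 0.5372]
```

View pics/crop3.png

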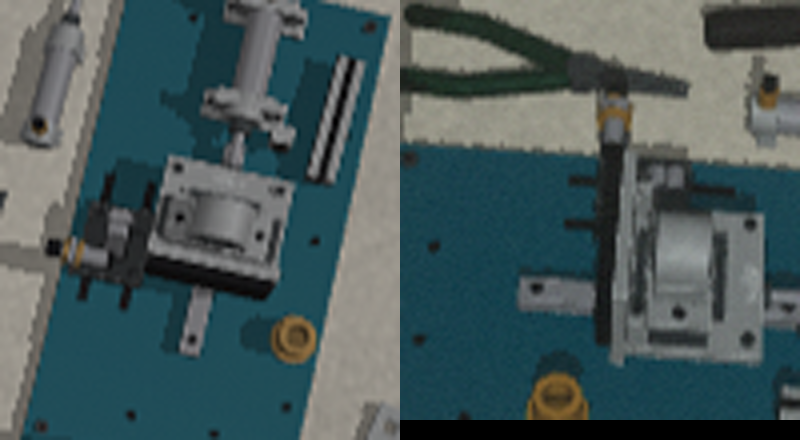

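The picture shows the pad held about 40 mm in (0.4945 → 0.5345, both cameras). The pillow block is upright in its nest (top crop 220,220), the roller is against the pin at the stop (top crop 120,225), and the bush and offcut stand. The hand is clear, so I hand in.

```bash
python3 -c "
from cell import arm
import cv2,numpy as np
a=cv2.imread('pics/top0.png').astype(int);b=cv2.imread('pics/top2.png').astype(int)
for n,(x0,y0,x1,y1) in dict(bush=(350,197,368,212),offcut=(362,132,378,167),wrench=(388,135,410,207),plate=(365,218,400,258),driver=(263,100,280,162),cyl=(287,115,308,158),pliers=(250,165,286,230)).items(): print(n,abs(a-b)[y0:y1,x0:x1].mean().round(1))
print(arm.close_job())"
```

```text
bush 4.3
offcut 0.8
wrench 0.8
plate 3.8
driver 0.9
cyl 0.8
pliers 4.1
the job is handed in; nothing more can be done
None
```

The carriage is latched at mid stroke, about 40 mm in, and the job is handed in; no verdict came back.

**What I did:** With the shut fingers on the black pad, I pushed the carriage in about 58 mm, past the stop pin. I then eased it back at about 25 mm/s. The push force fell from 11 N to zero at about 40 mm. I drew the hand back, lifted it and moved it well clear at about 8.5 s of the 35 s allowed.

**Last checks:**
- **Latch:** After the hand had left, both cameras put the pad about 40 mm in from home, within the 32–48 mm range.
- **Pillow block:** It stands upright in its nest in the last picture.
- **Tools and parts:** The offcut, wrench, driver and spare cylinder look the same in the before and after pictures. The bush, angle plate and pliers areas differ slightly. I put that down to changed arm and carriage shadows but did not check further. The bush looks in place in the last crop.
- **Not seen directly:** I inferred that the pin popped up from the force drop and the carriage staying put; I did not see the pin itself move.

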